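# Clear the bench after an ultrasonic session

## Robot

A 6-joint arm with a two-finger parallel gripper is mounted at the origin on the work surface. World frame = base frame: x ahead of the robot, y to its left, z up, the work surface at z = 0. Lengths are in m, angles in rad, forces in N, time in s.
With the tool pointing down it reaches from about 0.35 to 0.875 m from the base axis. Payload 15.5 kg.
Tool frame: the origin (TCP) lies on the centre line of the jaws, within the pads' length; the fingertips stand 17 mm ahead of it and the grasp point (between the pads) lies 2 mm behind it; z points along the fingers, y is the line along which they close (so a half turn about z gives the same grasp; the last joint's range is limited). The gripper opens to 85 mm and grips with 20 to 120 N. Pads are 22 mm wide; open, the fingers measure 114 mm over their backs; the gripper's body (76 mm by 85 mm) begins 54 mm behind the grasp point. The pads swing forward as they close: fully open they stand 13 mm farther back than shut.
Start: joints at [1.196, 0.494, 1.345, -0, 1.302, -0.096], TCP at [0.173, 0.601, 0.248] pointing down, gripper open.
Joint ranges: [-2.91, 2.91], [-0.82, 2.16], [0.22, 2.67], [-1.22, 4.37], [0.12, 2.79], [-3.08, 3.08]. Speed limits (rad/s): [1.89, 1.89, 2.57, 3.01, 3.01, 3.01].

## Interface

Orientations are given as [roll, pitch, yaw] about the fixed x, y, z axes, in that order (R = Rz(yaw) Ry(pitch) Rx(roll)).
In Python, from plant import read_state, snapshot, close_job gives the robot as it stands. The module is installed in compiled form; this text tells all that it offers.
- The arm moves only by the shell command python3 -m handwheel 'ROWS' [OPENING] [FORCE]. ROWS is JSON, a list of rows, each a list of 4 numbers: the shift along the tool's x, y, z in m, then the turn about the tool's z in rad. A call has 1 to 12 rows; each row is the pose to reach, as a shift and turn from the pose commanded when the call began, along the tool's axes at that moment; what a row does not reach only later rows make up. A row lasts 1/8 s, in which the tool goes at most 62.5 mm and 10.7 degrees, less where a joint would pass 70% of its speed; a pose out of reach is approached as far as the arm can. A call with a gripper value outside its range is refused whole. OPENING is the finger opening in m, from 0 to 0.0854, set as the call begins (- or left out, the last holds). The fingers move at their own pace and stop on an object; FORCE is the grip in N (left out, the last holds). Time passes only in rows, so rows that repeat a pose let the fingers close. It gives the time, the measured TCP pose, the force, the opening and the grip force at its end, in the units of the state.
- read_state(): the state, without advancing time (a new reading comes with each control period).
- snapshot(name): name is "scene" or "top"; returns a dict with "pixels" (420x560x3 uint8, red, green, blue), "z_map" (420x560 float32, m along the optical axis (not along the pixel's ray), 0 where there is no reading), "mtx" (3x3 intrinsics, pixels), "R" (3x3) and "t" (3): a world point X has camera coordinates R X + t. Camera axes: x right, y down, z forward; pixel columns grow to the right and rows downward; lengths in m; the calibration is good to about 2 mm. A picture is of the moment at which its call begins.
- close_job(): hands the job in; it is judged then, once.
The state is a dict: "time_s": time; "joints": joint angles; "joint_vel": joint speeds; "tau": joint torques, N m; "tcp_pos": TCP position; "eef_rot": TCP orientation; "force": force on the tool from outside, world axes, zero at the start; "torque": the same for the moment, N m; "grip_width": finger opening in m; "finger_force": force on a finger pad.
Only numpy, scipy, OpenCV 4.12 (cv2) and the standard library are available. Lean on these libraries where they do the work, as an engineer would, in place of code of your own. Each camera call takes 0.05 s, during which the arm holds its last target. There are 200 camera calls.

## Task

Clear up the bench after the ultrasonic session: hang both ear defenders over the bar of the rail, each with its headband resting across the top of the bar and one cup hanging on either side, and put every sample tube into the tray that matches its cap colour, lying flat on the tray's floor. Leave the reagent bottle, the microtube rack and the beaker where they are.

Things in the scene. Friction and masses are not known exactly. Their poses are not given: they have to be found in the camera images.
- green_1: capped plastic sample tube with green-coloured square cap, lying flat on the bench. 110 mm long: white round body 22 mm diameter, 86 mm long, plus a square cap 22 x 22 mm, 24 mm long, at its +x end. Origin at mid-length on the tube's axis (11 mm above what it lies on); x runs along the tube towards the cap. May be absent (None)
- orange_1: capped plastic sample tube with orange-coloured square cap, lying flat on the bench. 110 mm long: white round body 22 mm diameter, 86 mm long, plus a square cap 22 x 22 mm, 24 mm long, at its +x end. Origin at mid-length on the tube's axis (11 mm above what it lies on); x runs along the tube towards the cap. May be absent (None)
- green_2: capped plastic sample tube with green-coloured square cap, lying flat on the bench. 110 mm long: white round body 22 mm diameter, 86 mm long, plus a square cap 22 x 22 mm, 24 mm long, at its +x end. Origin at mid-length on the tube's axis (11 mm above what it lies on); x runs along the tube towards the cap. May be absent (None)
- orange_2: capped plastic sample tube with orange-coloured square cap, lying flat on the bench. 110 mm long: white round body 22 mm diameter, 86 mm long, plus a square cap 22 x 22 mm, 24 mm long, at its +x end. Origin at mid-length on the tube's axis (11 mm above what it lies on); x runs along the tube towards the cap. May be absent (None)
- green_3: capped plastic sample tube with green-coloured square cap, lying flat on the bench. 110 mm long: white round body 22 mm diameter, 86 mm long, plus a square cap 22 x 22 mm, 24 mm long, at its +x end. Origin at mid-length on the tube's axis (11 mm above what it lies on); x runs along the tube towards the cap. May be absent (None)
- orange_3: capped plastic sample tube with orange-coloured square cap, lying flat on the bench. 110 mm long: white round body 22 mm diameter, 86 mm long, plus a square cap 22 x 22 mm, 24 mm long, at its +x end. Origin at mid-length on the tube's axis (11 mm above what it lies on); x runs along the tube towards the cap. May be absent (None)
- green_tray: green open sample tray, fixed, 150 mm (x) by 170 mm (y), 30 mm high, walls and floor 5 mm thick (inside 140 x 160 mm). Origin at the centre of its underside, floor surface at +5 mm. Room for three tubes side by side along its y, each lying along its x
- orange_tray: orange open sample tray, fixed, 150 mm (x) by 170 mm (y), 30 mm high, walls and floor 5 mm thick (inside 140 x 160 mm). Origin at the centre of its underside, floor surface at +5 mm. Room for three tubes side by side along its y, each lying along its x
- muff_blue: rigid ear defender with blue cups, standing on its cups, headband arching over. 134 mm wide in x (cup to cup), 56 mm deep in y, 155 mm high; origin on the bench midway between the cups. Black crown pad 44 (x) x 26 (y) x 20 mm, top z = 155, underside z = 135, to be pinched across its 26 mm from above. Gap between cups, open along y, is 74 mm wide (98 between the hard shells)
- muff_yellow: rigid ear defender with yellow cups, standing on its cups, headband arching over. 134 mm wide in x (cup to cup), 56 mm deep in y, 155 mm high; origin on the bench midway between the cups. Black crown pad 44 (x) x 26 (y) x 20 mm, top z = 155, underside z = 135, to be pinched across its 26 mm from above. Gap between cups, open along y, is 74 mm wide (98 between the hard shells)
- muff_blue_crown (a point): point at the centre of the underside of the crown pad of the ear defender with blue cups, 135 mm above its origin; this is what sits on the bar
- muff_yellow_crown (a point): point at the centre of the underside of the crown pad of the ear defender with yellow cups, 135 mm above its origin; this is what sits on the bar
- rail: fixed bench rail: a horizontal round bar along its y, 340 mm long, 16 mm diameter, on a post at each end. Origin on the bench below the bar's middle
- rail_mid (a point): middle of the rail's bar, on the bar's axis, 175 mm above the bench; y runs along the bar
- reagent_bottle: white reagent bottle with a blue collar, 68 mm diameter, 125 mm high, origin at the centre of its underside; to be left alone
- microtube_rack: blue rack of clear microtubes, 70 x 150 mm, 42 mm high, origin at the centre of its underside; to be left alone
- beaker: small glass beaker, 72 mm diameter, 85 mm high, origin at the centre of its underside; to be left alone
Things that resemble listed ones, but are neither listed nor needed, are in the scene too. Leave any blue or turquoise look-alike of the green_2 alone.

How it is judged:
At the end, for the whole second after the job is handed in: Every tube lies flat on the floor of its colour's tray. Both ear defenders hang on the bar: crown within 22 mm across it and 135 mm of its middle, upright within 20 degrees, square to it within 23, cups off the bench. All at rest; bystanders upright and within 30 mm (x of green_1 in the frame of green_tray between -0.06 and 0.06 m and y of green_1 in the frame of green_tray between -0.072 and 0.072 m and z of green_1 in the frame of green_tray between 0.008 and 0.026 m and angle between green_1's own x axis and vertical between 1.42 and 1.72 rad and linear speed of each of green_1, orange_1, green_2, orange_2, green_3, orange_3, muff_blue, muff_yellow below 0.03 m/s and x of orange_1 in the frame of orange_tray between -0.06 and 0.06 m and y of orange_1 in the frame of orange_tray between -0.072 and 0.072 m and z of orange_1 in the frame of orange_tray between 0.008 and 0.026 m and angle between orange_1's own x axis and vertical between 1.42 and 1.72 rad and x of green_2 in the frame of green_tray between -0.06 and 0.06 m and y of green_2 in the frame of green_tray between -0.072 and 0.072 m and z of green_2 in the frame of green_tray between 0.008 and 0.026 m and angle between green_2's own x axis and vertical between 1.42 and 1.72 rad and x of orange_2 in the frame of orange_tray between -0.06 and 0.06 m and y of orange_2 in the frame of orange_tray between -0.072 and 0.072 m and z of orange_2 in the frame of orange_tray between 0.008 and 0.026 m and angle between orange_2's own x axis and vertical between 1.42 and 1.72 rad and x of green_3 in the frame of green_tray between -0.06 and 0.06 m and y of green_3 in the frame of green_tray between -0.072 and 0.072 m and z of green_3 in the frame of green_tray between 0.008 and 0.026 m and angle between green_3's own x axis and vertical between 1.42 and 1.72 rad and x of orange_3 in the frame of orange_tray between -0.06 and 0.06 m and y of orange_3 in the frame of orange_tray between -0.072 and 0.072 m and z of orange_3 in the frame of orange_tray between 0.008 and 0.026 m and angle between orange_3's own x axis and vertical between 1.42 and 1.72 rad and x of muff_blue_crown in the frame of rail_mid between -0.022 and 0.022 m and y of muff_blue_crown in the frame of rail_mid between -0.135 and 0.135 m and z of muff_blue_crown in the frame of rail_mid between -0.005 and 0.022 m and angle between each of muff_blue, muff_yellow's own z axis and vertical below 0.35 rad and angle between the y axis of each of muff_blue, muff_yellow and the y axis of rail, either way round below 0.4 rad and height (world z) of each of muff_blue, muff_yellow above 0.02 m and x of muff_yellow_crown in the frame of rail_mid between -0.022 and 0.022 m and y of muff_yellow_crown in the frame of rail_mid between -0.135 and 0.135 m and z of muff_yellow_crown in the frame of rail_mid between -0.005 and 0.022 m); the robot touches nothing.
It fails at once if a bystander (reagent bottle, microtube rack or beaker) is pushed or tipped over (distance of any of reagent_bottle, microtube_rack, beaker from where it was at the start of the episode above 0.03 m or angle between any of reagent_bottle, microtube_rack, beaker's own z axis and vertical above 0.5 rad).
Of green_1, orange_1, green_2, orange_2, green_3, orange_3 only 5 to 6 are there at a start; the rules pass over those that are not, and their reading is None.
At some moment in a run one of green_1, orange_1, green_2, orange_2, green_3, orange_3 may be knocked a few centimetres aside while the robot is not near it.
It also fails if it takes over 208 s, if anything falls off the work surface, if the arm or the gripper's body presses on something with over 40 N, if the wrist force passes 120 N, or if a joint passes its speed limit or range.

## Working session

There is one attempt and no reset: what is moved stays moved. The work goes in short steps, Python scripts to look and compute and a shell command to move; the robot and the scene stay as the last step left them, time stands still between calls to the robot, and variables do not carry over. Pictures are saved under pics/ and viewed, at most 14 in all, crops included, and the job is handed in when it is done.

```bash
ls; mkdir -p pics; python3 - <<'E'
from plant import *
import cv2,numpy as np
s=read_state();print(s)
for n in ("scene","top"):
    d=snapshot(n);cv2.imwrite(f"pics/{n}0.png",d["pixels"][:,:,::-1]);np.savez(f"{n}0.npz",**d);print(n,d["mtx"],d["R"],d["t"])
E
```

```text
pics
{'time_s': 0.0, 'joints': array([ 1.19548121e+00,  4.94205470e-01,  1.34613882e+00,  1.01585586e-05,
        1.30246136e+00, -9.55044951e-02]), 'joint_vel': array([-0.00020198, -0.00241628,  0.00171213,  0.0003248 , -0.00104969,
        0.00050049]), 'tau': array([-1.41317883e-03, -8.82168388e+01, -3.83848643e+01, -5.51020858e-04,
        1.05835104e-02, -5.03897365e-05]), 'tcp_pos': array([0.17248327, 0.600384  , 0.24768376]), 'eef_rot': array([-3.14038612e+00, -1.25417246e-04,  2.86177926e+00]), 'force': array([-0.36160932, -0.28965148,  1.4531156 ]), 'torque': array([-0.02791306,  0.00974578,  0.0020034 ]), 'finger_force': 0.0, 'grip_width': 0.08512997371656762}
scene [[383.16231687   0.         280.75291836]
 [  0.         383.16231687 215.56983389]
 [  0.           0.           1.        ]] [[ 0.71865874  0.69530596 -0.00890172]
 [ 0.39279298 -0.41648246 -0.81991221]
 [-0.57379726  0.58574054 -0.57242006]] [-0.32627502 -0.11840784  1.55370137]
top [[494.52273846   0.         278.38966254]
 [  0.         494.52273846 215.82365173]
 [  0.           0.           1.        ]] [[ 7.85673887e-04 -9.99828869e-01 -1.84828171e-02]
 [-9.94540635e-01  1.14737731e-03 -1.04343703e-01]
 [ 1.04347053e-01  1.84638928e-02 -9.94369538e-01]] [-0.02063281  0.54029395  1.31496698]
```

View pics/scene0.png

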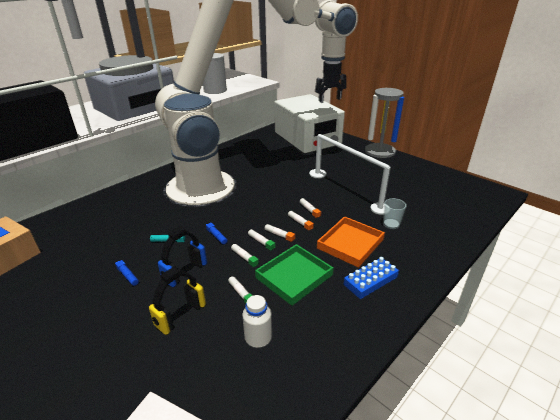

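View pics/top0.png

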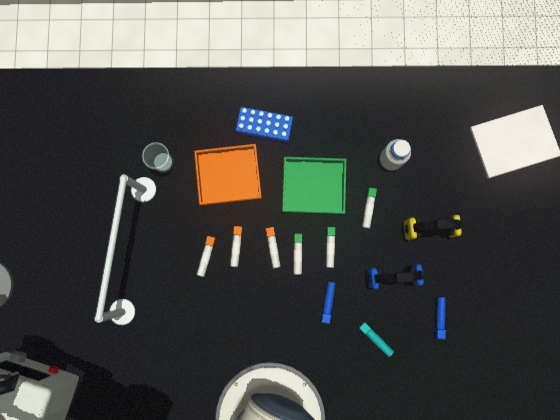

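The top view shows six tubes: orange caps at about (210,241), (237,231) and (270,232), and green caps at (298,238), (331,232) and (371,193). The muffs are at (433,227) yellow and (397,277) blue. The rail runs from (99,320) to (123,178), the orange tray is at (228,175), the green tray at (315,185), and the blue and turquoise decoys are in the lower part. Next I'll measure them.

```bash
cat > h.py <<'E'
import numpy as np,cv2
from plant import *
def cloud(d):
    v,u=np.mgrid[0:420,0:560];K=d["mtx"];z=d["z_map"]
    c=np.stack([(u-K[0,2])/K[0,0]*z,(v-K[1,2])/K[1,1]*z,z],-1)
    return (c-d["t"])@d["R"]
def ray(d,uv,h):
    w=d["R"].T@np.linalg.solve(d["mtx"],[uv[0],uv[1],1]);o=-d["R"].T@d["t"]
    return o+w*(h-o[2])/w[2]
def hsv(d): return cv2.cvtColor(d["pixels"],cv2.COLOR_RGB2HSV)
def tubes(d,P):
    H=hsv(d);out=[]
    M=(P[...,2]>.005)&(P[...,2]<.045)
    white=((H[...,1]<70)&(H[...,2]>110)&M).astype(np.uint8)
    n,l,st,ce=cv2.connectedComponentsWithStats(white)
    W=[(ce[i]) for i in range(1,n) if 150<st[i,4]<700]
    for name,lo,hi in(("orange",5,20),("green",45,75)):
        m=((H[...,0]>=lo)&(H[...,0]<=hi)&(H[...,1]>120)&(H[...,2]>60)&M).astype(np.uint8)
        n,l,st,ce=cv2.connectedComponentsWithStats(m)
        for i in range(1,n):
            if 30<st[i,4]<160:
                w=min(W,key=lambda q:np.hypot(*(q-ce[i])))
                h=.018 if True else 0
                c=ray(d,ce[i],.020);b=ray(d,w,.017);a=c-b;L=np.hypot(*a[:2])
                out.append((name,(b+a*(43/55))[:2].round(4),round(float(np.arctan2(a[1],a[0])),3),round(float(L),4),P[l==i][:,2].mean().round(3)))
    return out
def rect(pts):
    r=cv2.minAreaRect((pts[:,:2]*1000).astype(np.float32));return [np.round(q,1) for q in r]
E
python3 - <<'E'
from h import *
d=dict(np.load("top0.npz"));P=cloud(d);H=hsv(d);Z=P[...,2]
for t in tubes(d,P):print(t)   # L should be ~.055; origin .043 from body centre... 
for nm,lo,hi in(("orange",5,20),("green",45,75)):
    m=((H[...,0]>=lo)&(H[...,0]<=hi)&(H[...,1]>120)).astype(np.uint8)
    n,l,st,ce=cv2.connectedComponentsWithStats(m);i=1+st[1:,4].argmax();q=P[l==i];print(nm,"tray",rect(q[q[:,2]>.02]),np.median(q[:,2]))
R=(Z>.16)&(Z<.19)&(P[...,1]>.2)&(P[...,0]>.2)
q=P[R];print("bar",len(q),rect(q),np.percentile(q[:,2],[5,50,95]))
for nm,lo,hi in(("yellow",22,34),("blue",105,125)):
    m=(H[...,0]>=lo)&(H[...,0]<=hi)&(H[...,1]>120)&(Z>.03)&(P[...,1]<-.2)&(P[...,0]<.62)
    print(nm,"cups",m.sum(),rect(P[m]))
Q=P[(Z>.135)&(Z<.17)&(P[...,1]<-.1)]
k,lab,cen=cv2.kmeans(Q[:,:2].astype(np.float32),2,None,(3,50,1e-5),5,0)
for j in(0,1):
    q=Q[lab[:,0]==j];print("crown",len(q),rect(q[q[:,2]>.148]),q[:,2].max())
E
```

```text
('orange', array([0.4904, 0.0921]), -0.098, 0.0548, np.float64(0.021))
('orange', array([ 0.4868, -0.    ]), 0.177, 0.0548, np.float64(0.021))
('orange', array([0.4622, 0.169 ]), -0.277, 0.0549, np.float64(0.021))
('green', array([ 0.5956, -0.274 ]), -0.171, 0.0551, np.float64(0.019))
('green', array([ 0.4889, -0.1627]), -0.029, 0.0541, np.float64(0.021))
('green', array([ 0.4707, -0.0727]), -0.001, 0.0565, np.float64(0.021))
orange tray [array([558.7,  93.5]), array([377.5, 188. ]), np.float64(14.8)] 0.005252524592841958
green tray [array([ 550.3, -115.4]), array([170.1, 304.9]), np.float64(88.1)] 0.005153957289717033
bar 1067 [array([450.5, 379.7]), array([ 20.6, 359.8]), np.float64(81.6)] [0.173065   0.18065768 0.18521069]
yellow cups 271 [array([ 509.1, -429.7]), array([ 55.3, 137. ]), np.float64(4.0)]
blue cups 272 [array([ 380.1, -328.1]), array([ 55. , 134.8]), np.float64(5.3)]
crown 250 [array([ 379.2, -328. ]), array([25.4, 42.7]), np.float64(5.2)] 0.16169215527724942
crown 240 [array([ 509.1, -431.2]), array([25.3, 44. ]), np.float64(0.8)] 0.16141267582799076
```

```bash
sed -i 's#43/55#12/55#' h.py; cat >> h.py <<'E'
def go(x,y,z,yaw,frm=None):
    """shift in tool axes (tool down) from current measured pose or frm=(x,y,z,yaw); print it"""
    if frm is None:
        s=read_state();frm=(*s["tcp_pos"],s["eef_rot"][2])
    dx,dy=x-frm[0],y-frm[1];c,s_=np.cos(frm[3]),np.sin(frm[3])
    t=(yaw-frm[3]+np.pi)%(2*np.pi)-np.pi   # turn about tool z (down) = -yaw change
    print("row",[round(float(q),4) for q in(c*dx+s_*dy,s_*dx-c*dy,frm[2]-z,-t)], "from",np.round(frm,4))
E
python3 - <<'E'
from h import *
d=dict(np.load("top0.npz"));P=cloud(d);H=hsv(d);Z=P[...,2]
T=tubes(d,P)
for t in T:print(t)
for nm,lo,hi,y0 in(("orange",5,20,.09),("green",45,75,-.11)):
    m=((H[...,0]>=lo)&(H[...,0]<=hi)&(H[...,1]>120)&(np.abs(P[...,1]-y0)<.12)&(P[...,0]>.55)).astype(np.uint8)
    m=cv2.morphologyEx(m,cv2.MORPH_OPEN,np.ones((3,3)))
    q=P[(m>0)];print(nm,"tray",rect(q[(q[:,2]<.04)]),"rim",rect(q[(q[:,2]>.02)&(q[:,2]<.04)]))
B=(Z>.1)&(Z<.14)&(P[...,0]>.6)&(P[...,1]<-.2);print("bottle",rect(P[B]))
go(.45,.16,.12,np.pi-.277)
go(.45,.16,.12,np.pi-.277,(0.1725,.6004,.2477,np.pi-.277))
E
```

```text
('orange', array([0.4597, 0.0951]), -0.098, 0.0548, np.float64(0.021))
('orange', array([ 0.4564, -0.0055]), 0.177, 0.0548, np.float64(0.021))
('orange', array([0.4325, 0.1775]), -0.277, 0.0549, np.float64(0.021))
('green', array([ 0.565 , -0.2687]), -0.171, 0.0551, np.float64(0.019))
('green', array([ 0.4584, -0.1619]), -0.029, 0.0541, np.float64(0.021))
('green', array([ 0.4389, -0.0727]), -0.001, 0.0565, np.float64(0.021))
orange tray [array([660.7, 123.2]), array([163.3, 177.7]), np.float64(6.2)] rim [array([657.9, 119.6]), array([152.5, 170.4]), np.float64(6.3)]
green tray [array([ 627.8, -117.3]), array([156.5, 175.2]), np.float64(0.4)] rim [array([ 627.1, -118.1]), array([170. , 151.6]), np.float64(87.9)]
bottle [array([ 703.1, -335.8]), array([48.7, 44.8]), np.float64(79.4)]
row [-0.3884, -0.3467, 0.1278, -0.0028] from [0.1725 0.6004 0.2478 2.8618]
row [-0.3874, -0.3477, 0.1277, -0.0] from [0.1725 0.6004 0.2477 2.8646]
```

```bash
python3 -m handwheel '[[-0.366,-0.336,0,0],[-0.366,-0.336,0,0],[-0.366,-0.336,0,0],[-0.366,-0.336,0,0],[-0.366,-0.336,0,0],[-0.366,-0.336,0,0],[-0.366,-0.336,0,0],[-0.366,-0.336,0,0],[-0.366,-0.336,0,0],[-0.366,-0.336,0.13,0],[-0.366,-0.336,0.13,0],[-0.366,-0.336,0.13,0]]' 0.06 40
python3 - <<'E'
from h import *
pi=np.pi
go(.4325,.1775,.021,pi-.277)
a=(.4325,.1775,.021,pi-.277)
go(.653,.167,.12,pi+.11,a)
go(.653,.167,.12,pi+.11,(.653,.167,.12,pi+.11))
d=snapshot("top");print(tubes(d,cloud(d)))
E
```

```text
time_s: 1.6
tcp_pos: [0.4289, 0.1766, 0.1156]
eef_rot: [-3.138, -0.006, 2.862]
force: [0.2, 0.6, 0.9]
grip_width: 0.0597
finger_force: 0.0
row [-0.0032, 0.0019, 0.0946, -0.0023] from [0.4289 0.1766 0.1156 2.8623]
row [-0.215, 0.0502, -0.099, -0.387] from [0.4325 0.1775 0.021  2.8646]
row [-0.0, 0.0, 0.0, -0.0] from [0.653  0.167  0.12   3.2516]
[('orange', array([0.4595, 0.0952]), -0.093, 0.055, np.float64(0.021)), ('orange', array([ 0.4564, -0.0054]), 0.17, 0.0551, np.float64(0.02)), ('green', array([ 0.5683, -0.2387]), 1.07, 0.1459, np.float64(0.007)), ('green', array([ 0.481 , -0.0231]), -0.405, 0.1819, np.float64(0.007)), ('green', array([ 0.5648, -0.2686]), -0.168, 0.055, np.float64(0.021)), ('green', array([ 0.4587, -0.1618]), -0.029, 0.0538, np.float64(0.021)), ('green', array([ 0.439 , -0.0726]), 0.002, 0.0563, np.float64(0.022))]
```

```bash
python3 -m handwheel '[[0,0,0.05,0],[0,0,0.097,0],[0,0,0.097,0],[0,0,0.097,0]]' 0.06 40
python3 -m handwheel '[[0,0,0,0],[0,0,0,0],[0,0,0,0],[0,0,0,0],[0,0,0,0],[0,0,-0.05,0],[0,0,-0.1,0],[0,0,-0.1,0]]' 0 40
python3 -m handwheel '[[-0.215,0.05,0,-0.387],[-0.215,0.05,0,-0.387],[-0.215,0.05,0,-0.387],[-0.215,0.05,0,-0.387],[-0.215,0.05,0,-0.387],[-0.215,0.05,0,-0.387],[-0.215,0.05,0,-0.387]]'
python3 -c "
from plant import *;s=read_state();print(s['eef_rot'],s['joints'])"
```

```text
time_s: 2.15
tcp_pos: [0.4328, 0.1773, 0.0236]
eef_rot: [3.14, 0.002, 2.862]
force: [0.3, -0.5, 1.0]
grip_width: 0.06
finger_force: 0.0
time_s: 3.15
tcp_pos: [0.4332, 0.1772, 0.1248]
eef_rot: [3.138, 0.005, 2.862]
force: [0.0, -1.2, -1.2]
grip_width: 0.0203
finger_force: 40.7
time_s: 4.03
tcp_pos: [0.6509, 0.1655, 0.1212]
eef_rot: [-3.142, -0.001, -3.034]
force: [-0.6, -0.1, -1.2]
grip_width: 0.0204
finger_force: 40.7
[-3.14155414e+00 -9.71339290e-04 -3.03405837e+00] [ 1.60095997e-01  6.88008205e-01  1.34911684e+00  1.40708774e-05
  1.10543963e+00 -1.51824096e+00]
```

```bash
python3 -m handwheel '[[0,0,0.05,0],[0,0,0.093,0],[0,0,0.093,0],[0,0,0.093,0]]'
python3 -m handwheel '[[0,0,0,0],[0,0,0,0],[0,0,-0.05,0],[0,0,-0.095,0],[0,0,-0.095,0],[0,0,-0.095,0]]' 0.036
python3 - <<'E'
from h import *
pi=np.pi
s=read_state();print(s['tcp_pos'])
S=[(.653,.167,.12,pi+.11),(.658,.120,.12,pi+.11),(.663,.073,.12,pi+.11)]
a=(.4595,.0952,.12,pi-.095);b=(.4564,-.0055,.12,pi+.173)
go(*a,S[0]);go(*S[1],a);go(*b,S[1]);go(*S[2],b);go(*a)
d=snapshot("top");cv2.imwrite("pics/t1.png",d["pixels"][100:300,120:460,::-1].repeat(2,0).repeat(2,1));print(tubes(d,cloud(d)))
E
```

```text
time_s: 4.53
tcp_pos: [0.6522, 0.1656, 0.0296]
eef_rot: [3.142, 0.001, -3.034]
force: [-0.2, -0.1, -0.2]
grip_width: 0.0201
finger_force: 47.0
time_s: 5.28
tcp_pos: [0.6518, 0.1653, 0.1233]
eef_rot: [3.142, 0.0, -3.034]
force: [0.1, -0.4, -0.1]
grip_width: 0.0359
finger_force: 0.0
[0.65179466 0.16533214 0.1233326 ]
row [0.2002, -0.0501, 0.0, 0.205] from [0.653  0.167  0.12   3.2516]
row [-0.1953, 0.0435, 0.0, -0.205] from [0.4595 0.0952 0.12   3.0466]
row [0.2142, -0.1026, 0.0, -0.063] from [0.658  0.12   0.12   3.2516]
row [-0.217, 0.0418, 0.0, 0.063] from [ 0.4564 -0.0055  0.12    3.3146]
row [0.1987, -0.0492, 0.0033, 0.2022] from [ 0.6518  0.1653  0.1233 -3.0344]
[('orange', array([0.4906, 0.1188]), 0.484, 0.2217, np.float64(0.021)), ('orange', array([0.4597, 0.0951]), -0.1, 0.0549, np.float64(0.021)), ('orange', array([ 0.4564, -0.0054]), 0.173, 0.055, np.float64(0.021)), ('green', array([ 0.4847, -0.0183]), -0.264, 0.1905, np.float64(0.007)), ('green', array([ 0.5647, -0.2687]), -0.172, 0.0551, np.float64(0.02)), ('green', array([ 0.478 , -0.0211]), -0.387, 0.1657, np.float64(0.007)), ('green', array([ 0.4584, -0.1618]), -0.029, 0.054, np.float64(0.021)), ('green', array([ 0.439 , -0.0727]), -0.001, 0.0564, np.float64(0.021))]
```

View pics/t1.png

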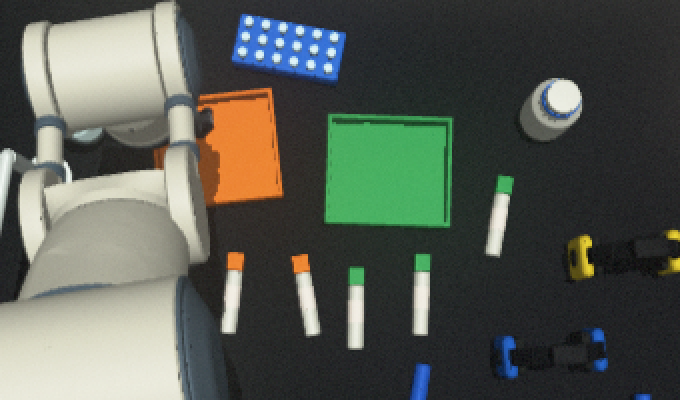

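The first tube is hidden beneath the arm, and the others haven't moved. Next is orange tube 2.

```bash
python3 -m handwheel '[[0.2,-0.05,0,0.205],[0.2,-0.05,0,0.205],[0.2,-0.05,0,0.205],[0.2,-0.05,0,0.205],[0.2,-0.05,0,0.205],[0.2,-0.05,0.05,0.205],[0.2,-0.05,0.1,0.205],[0.2,-0.05,0.101,0.205],[0.2,-0.05,0.101,0.205]]' 0.06 40
python3 -m handwheel '[[0,0,0,0],[0,0,0,0],[0,0,0,0],[0,0,0,0],[0,0,0,0],[0,0,-0.05,0],[0,0,-0.1,0],[0,0,-0.1,0]]' 0 40
python3 -m handwheel '[[-0.195,0.044,0,-0.205],[-0.195,0.044,0,-0.205],[-0.195,0.044,0,-0.205],[-0.195,0.044,0,-0.205],[-0.195,0.044,0,-0.205],[-0.195,0.044,0.05,-0.205],[-0.195,0.044,0.093,-0.205],[-0.195,0.044,0.093,-0.205],[-0.195,0.044,0.093,-0.205]]'
python3 -m handwheel '[[0,0,0,0],[0,0,0,0],[0,0,-0.05,0],[0,0,-0.095,0],[0,0,-0.095,0],[0,0,-0.095,0]]' 0.034
python3 - <<'E'
from h import *
pi=np.pi
go(.4564,-.0055,.12,pi+.173)
d=snapshot("top");print([t for t in tubes(d,cloud(d)) if t[3]<.06])
E
```

```text
time_s: 6.45
tcp_pos: [0.4594, 0.0945, 0.023]
eef_rot: [3.142, 0.0, 3.044]
force: [-0.6, -0.8, -0.1]
grip_width: 0.0601
finger_force: 0.0
time_s: 7.45
tcp_pos: [0.4604, 0.0944, 0.1259]
eef_rot: [3.14, 0.007, 3.044]
force: [-0.2, -0.2, -1.2]
grip_width: 0.0199
finger_force: 40.4
time_s: 8.57
tcp_pos: [0.656, 0.1189, 0.03]
eef_rot: [-3.142, -0.001, -3.034]
force: [0.6, -0.3, 0.7]
grip_width: 0.0203
finger_force: 46.0
time_s: 9.32
tcp_pos: [0.6566, 0.119, 0.1242]
eef_rot: [-3.142, -0.0, -3.034]
force: [-0.7, -0.7, -1.2]
grip_width: 0.0339
finger_force: 0.0
row [0.2124, -0.1023, 0.0042, -0.0658] from [ 0.6566  0.119   0.1242 -3.0344]
[('orange', array([ 0.4564, -0.0054]), 0.173, 0.055, np.float64(0.021)), ('green', array([ 0.5649, -0.2687]), -0.171, 0.0549, np.float64(0.02)), ('green', array([ 0.4584, -0.1619]), -0.034, 0.0541, np.float64(0.02)), ('green', array([ 0.4389, -0.0727]), -0.001, 0.0565, np.float64(0.021))]
```

```bash
python3 -m handwheel '[[0.213,-0.1025,0,-0.065],[0.213,-0.1025,0,-0.065],[0.213,-0.1025,0,-0.065],[0.213,-0.1025,0,-0.065],[0.213,-0.1025,0,-0.065],[0.213,-0.1025,0.05,-0.065],[0.213,-0.1025,0.1,-0.065],[0.213,-0.1025,0.102,-0.065],[0.213,-0.1025,0.102,-0.065]]' 0.06 40
python3 -m handwheel '[[0,0,0,0],[0,0,0,0],[0,0,0,0],[0,0,0,0],[0,0,0,0],[0,0,-0.05,0],[0,0,-0.1,0],[0,0,-0.1,0]]' 0 40
python3 -m handwheel '[[-0.217,0.042,0,0.063],[-0.217,0.042,0,0.063],[-0.217,0.042,0,0.063],[-0.217,0.042,0,0.063],[-0.217,0.042,0,0.063],[-0.217,0.042,0.05,0.063],[-0.217,0.042,0.093,0.063],[-0.217,0.042,0.093,0.063],[-0.217,0.042,0.093,0.063]]'
python3 -m handwheel '[[0,0,0,0],[0,0,0,0],[0,0,-0.05,0],[0,0,-0.095,0],[0,0,-0.095,0],[0,0,-0.095,0]]' 0.034
python3 - <<'E'
from h import *
pi=np.pi
S=[(.628,-.071,.12,pi-.02),(.627,-.118,.12,pi-.02),(.626,-.165,.12,pi-.02)]
a=(.439,-.0727,.12,pi);b=(.4584,-.1619,.12,pi-.03);c=(.5649,-.2687,.12,pi-.171)
go(*a);go(*S[0],a);go(*b,S[0]);go(*S[1],b);go(*c,S[1]);go(*S[2],c)
d=snapshot("top");print([t for t in tubes(d,cloud(d)) if t[3]<.06])
E
```

```text
time_s: 10.5
tcp_pos: [0.4564, -0.0055, 0.0229]
eef_rot: [3.141, -0.0, -2.969]
force: [0.5, 0.4, 1.3]
grip_width: 0.0601
finger_force: 0.0
time_s: 11.5
tcp_pos: [0.4579, -0.0059, 0.1259]
eef_rot: [-3.139, 0.006, -2.969]
force: [-0.4, 0.7, -1.5]
grip_width: 0.0203
finger_force: 40.4
time_s: 12.62
tcp_pos: [0.6626, 0.0726, 0.0305]
eef_rot: [-3.142, 0.0, -3.033]
force: [-0.5, -0.8, 0.3]
grip_width: 0.02
finger_force: 47.7
time_s: 13.38
tcp_pos: [0.6624, 0.0728, 0.1244]
eef_rot: [-3.142, 0.0, -3.032]
force: [0.1, -0.0, 0.0]
grip_width: 0.0341
finger_force: 0.0
row [0.238, -0.1203, 0.0044, 0.1092] from [ 0.6624  0.0728  0.1244 -3.0324]
row [-0.189, 0.0017, 0.0, 0.02] from [ 0.439  -0.0727  0.12    3.1416]
row [0.1677, -0.0943, 0.0, 0.01] from [ 0.628  -0.071   0.12    3.1216]
row [-0.1672, 0.0489, 0.0, -0.01] from [ 0.4584 -0.1619  0.12    3.1116]
row [0.0591, -0.1519, 0.0, 0.151] from [ 0.627  -0.118   0.12    3.1216]
row [-0.0426, 0.1126, 0.0, -0.151] from [ 0.5649 -0.2687  0.12    2.9706]
[('green', array([ 0.565 , -0.2688]), -0.173, 0.0548, np.float64(0.021)), ('green', array([ 0.4584, -0.1618]), -0.029, 0.054, np.float64(0.021)), ('green', array([ 0.4394, -0.0725]), -0.004, 0.0558, np.float64(0.022))]
```

```bash
python3 -m handwheel '[[0.238,-0.12,0,0.11],[0.238,-0.12,0,0.11],[0.238,-0.12,0,0.11],[0.238,-0.12,0,0.11],[0.238,-0.12,0,0.11],[0.238,-0.12,0.05,0.11],[0.238,-0.12,0.1,0.11],[0.238,-0.12,0.102,0.11],[0.238,-0.12,0.102,0.11]]' 0.06 40
python3 -m handwheel '[[0,0,0,0],[0,0,0,0],[0,0,0,0],[0,0,0,0],[0,0,0,0],[0,0,-0.05,0],[0,0,-0.1,0],[0,0,-0.1,0]]' 0 40
python3 -m handwheel '[[-0.189,0.002,0,0.02],[-0.189,0.002,0,0.02],[-0.189,0.002,0,0.02],[-0.189,0.002,0,0.02],[-0.189,0.002,0,0.02],[-0.189,0.002,0.05,0.02],[-0.189,0.002,0.093,0.02],[-0.189,0.002,0.093,0.02],[-0.189,0.002,0.093,0.02]]'
python3 -m handwheel '[[0,0,0,0],[0,0,0,0],[0,0,-0.05,0],[0,0,-0.095,0],[0,0,-0.095,0],[0,0,-0.095,0]]' 0.034
python3 - <<'E'
from h import *
go(.4584,-.1619,.12,np.pi-.03)
d=snapshot("top");cv2.imwrite("pics/t2.png",d["pixels"][100:300,120:460,::-1].repeat(2,0).repeat(2,1));print([t for t in tubes(d,cloud(d)) if t[3]<.06])
E
```

```text
time_s: 14.55
tcp_pos: [0.4395, -0.0722, 0.0229]
eef_rot: [3.141, -0.0, 3.141]
force: [0.5, -0.3, 0.8]
grip_width: 0.0601
finger_force: 0.0
time_s: 15.55
tcp_pos: [0.4409, -0.0728, 0.1258]
eef_rot: [-3.14, 0.007, 3.141]
force: [0.1, 0.1, -0.1]
grip_width: 0.0196
finger_force: 40.5
time_s: 16.68
tcp_pos: [0.6274, -0.0705, 0.0298]
eef_rot: [3.141, -0.001, 3.121]
force: [0.1, 0.6, 0.4]
grip_width: 0.0203
finger_force: 45.9
time_s: 17.42
tcp_pos: [0.6279, -0.0704, 0.1243]
eef_rot: [3.142, 0.0, 3.121]
force: [0.8, 0.2, -0.6]
grip_width: 0.0339
finger_force: 0.0
row [0.1676, -0.095, 0.0043, 0.0092] from [ 0.6279 -0.0704  0.1243  3.1208]
[('green', array([ 0.5649, -0.2688]), -0.172, 0.0547, np.float64(0.02)), ('green', array([ 0.4634, -0.1622]), -0.03, 0.0469, np.float64(0.021))]
```

View pics/t2.png

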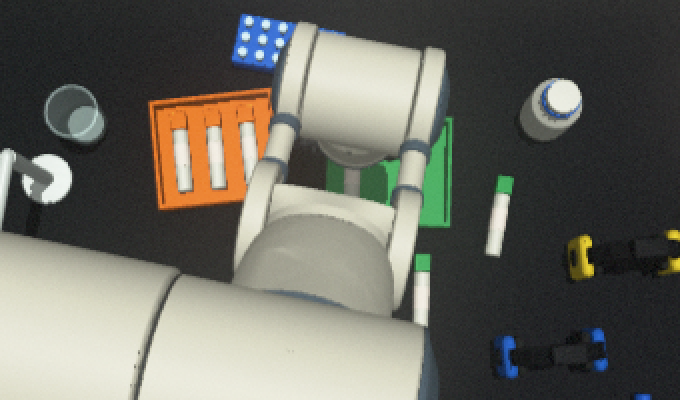

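The orange tray holds three tubes lying flat, at about (180,150), (215,150) and (247,145) in the crop. One green tube is down, and the remaining two are where they were.

```bash
python3 -m handwheel '[[0.168,-0.095,0,0.01],[0.168,-0.095,0,0.01],[0.168,-0.095,0,0.01],[0.168,-0.095,0,0.01],[0.168,-0.095,0,0.01],[0.168,-0.095,0.05,0.01],[0.168,-0.095,0.1,0.01],[0.168,-0.095,0.102,0.01],[0.168,-0.095,0.102,0.01]]' 0.06 40
python3 -m handwheel '[[0,0,0,0],[0,0,0,0],[0,0,0,0],[0,0,0,0],[0,0,0,0],[0,0,-0.05,0],[0,0,-0.1,0],[0,0,-0.1,0]]' 0 40
python3 -m handwheel '[[-0.167,0.049,0,-0.01],[-0.167,0.049,0,-0.01],[-0.167,0.049,0,-0.01],[-0.167,0.049,0,-0.01],[-0.167,0.049,0,-0.01],[-0.167,0.049,0.05,-0.01],[-0.167,0.049,0.093,-0.01],[-0.167,0.049,0.093,-0.01],[-0.167,0.049,0.093,-0.01]]'
python3 -m handwheel '[[0,0,0,0],[0,0,0,0],[0,0,-0.05,0],[0,0,-0.095,0],[0,0,-0.095,0],[0,0,-0.095,0]]' 0.034
python3 - <<'E'
from h import *
go(.5649,-.2687,.12,np.pi-.171)
d=snapshot("top");print([t for t in tubes(d,cloud(d)) if t[3]<.06])
E
```

```text
time_s: 18.6
tcp_pos: [0.4591, -0.1618, 0.023]
eef_rot: [-3.141, 0.0, 3.112]
force: [1.2, -0.4, 0.2]
grip_width: 0.0601
finger_force: 0.0
time_s: 19.6
tcp_pos: [0.4599, -0.1628, 0.126]
eef_rot: [-3.139, 0.006, 3.111]
force: [-0.4, -0.3, -1.1]
grip_width: 0.02
finger_force: 40.2
time_s: 20.72
tcp_pos: [0.626, -0.1185, 0.0299]
eef_rot: [3.142, -0.0, 3.12]
force: [0.8, -0.1, -0.3]
grip_width: 0.02
finger_force: 45.6
time_s: 21.48
tcp_pos: [0.6264, -0.1181, 0.1243]
eef_rot: [-3.142, 0.0, 3.121]
force: [0.2, 0.6, 0.0]
grip_width: 0.0341
finger_force: 0.0
row [0.0584, -0.1519, 0.0043, 0.1502] from [ 0.6264 -0.1181  0.1243  3.1208]
[('green', array([ 0.5648, -0.2688]), -0.187, 0.055, np.float64(0.021))]
```

```bash
python3 -m handwheel '[[0.0585,-0.152,0,0.155],[0.0585,-0.152,0,0.155],[0.0585,-0.152,0,0.155],[0.0585,-0.152,0,0.155],[0.0585,-0.152,0,0.155],[0.0585,-0.152,0.05,0.155],[0.0585,-0.152,0.1,0.155],[0.0585,-0.152,0.102,0.155],[0.0585,-0.152,0.102,0.155]]' 0.06 40
python3 -m handwheel '[[0,0,0,0],[0,0,0,0],[0,0,0,0],[0,0,0,0],[0,0,0,0],[0,0,-0.05,0],[0,0,-0.1,0],[0,0,-0.1,0]]' 0 40
python3 -m handwheel '[[-0.043,0.113,0,-0.155],[-0.043,0.113,0,-0.155],[-0.043,0.113,0,-0.155],[-0.043,0.113,0,-0.155],[-0.043,0.113,0.05,-0.155],[-0.043,0.113,0.093,-0.155],[-0.043,0.113,0.093,-0.155],[-0.043,0.113,0.093,-0.155]]'
python3 -m handwheel '[[0,0,0,0],[0,0,0,0],[0,0,-0.06,0],[0,0,-0.12,0],[0,0,-0.18,0],[0,0,-0.18,0],[0,0,-0.18,0]]' 0.034
python3 - <<'E'
from h import *
go(.509,-.430,.206,np.pi/2+.045);go(.3795,-.328,.206,np.pi/2+.09)
d=snapshot("top");print([t for t in tubes(d,cloud(d)) if t[3]<.06])
cv2.imwrite("pics/t3.png",d["pixels"][:,:,::-1])
E
```

```text
time_s: 22.65
tcp_pos: [0.5658, -0.2684, 0.0234]
eef_rot: [-3.141, 0.001, 2.967]
force: [0.3, -0.0, 0.8]
grip_width: 0.0596
finger_force: 0.0
time_s: 23.65
tcp_pos: [0.5669, -0.2701, 0.1268]
eef_rot: [-3.139, 0.007, 2.966]
force: [0.3, 0.4, -0.8]
grip_width: 0.0203
finger_force: 40.1
time_s: 24.65
tcp_pos: [0.6267, -0.1662, 0.0295]
eef_rot: [3.142, -0.0, 3.119]
force: [-0.3, -0.6, -0.9]
grip_width: 0.0204
finger_force: 45.9
time_s: 25.52
tcp_pos: [0.6269, -0.1651, 0.2096]
eef_rot: [-3.141, 0.0, 3.121]
force: [-0.5, -1.2, -0.5]
grip_width: 0.034
finger_force: 0.0
row [0.1124, -0.2673, 0.0036, 1.5051] from [ 0.6269 -0.1651  0.2096  3.1209]
row [0.244, -0.168, 0.0036, 1.4601] from [ 0.6269 -0.1651  0.2096  3.1209]
[]
```

View pics/t3.png

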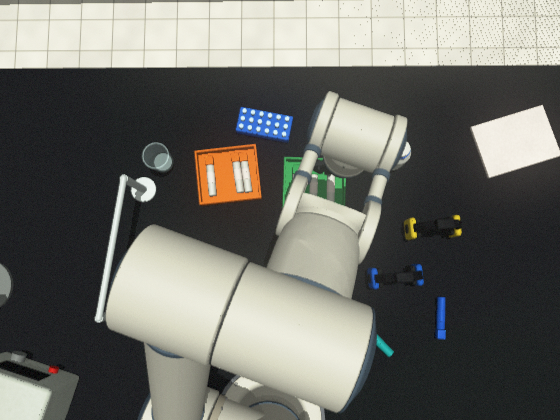

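The tubes are in both trays; the middle orange one was knocked towards its right-hand neighbour, at (238,175), but is still inside the tray. Next is the yellow muff at (433,227).

```bash
python3 -m handwheel '[[0.1125,-0.267,0,0.19],[0.1125,-0.267,0,0.37],[0.1125,-0.267,0,0.56],[0.1125,-0.267,0,0.75],[0.1125,-0.267,0,0.94],[0.1125,-0.267,0,1.12],[0.1125,-0.267,0,1.31],[0.1125,-0.267,0,1.5],[0.1125,-0.267,0,1.505],[0.1125,-0.267,0,1.505]]' 0.06 70
python3 - <<'E'
from h import *
s=read_state();print(s['joints'])
go(.509,-.430,.155,np.pi/2+.045)
d=snapshot("top");P=cloud(d);T=P[(P[...,2]>.025)&(P[...,2]<.05)&(P[...,0]<.56)&(P[...,0]>.45)]
cv2.imwrite("pics/t4.png",d["pixels"][120:300,160:480,::-1].repeat(2,0).repeat(2,1))
for a in((195,262),(283,346)):
    S=P[145:215,a[0]:a[1]];print(np.sort(S[...,2].ravel())[[-200,-20]])
E
```

```text
time_s: 26.82
tcp_pos: [0.5089, -0.4295, 0.2085]
eef_rot: [-3.141, -0.001, 1.62]
force: [0.1, 0.1, -0.4]
grip_width: 0.0602
finger_force: 0.0
[-7.90674304e-01  5.88429243e-01  1.28232401e+00 -3.65042697e-05
  1.27211416e+00 -8.39935492e-01]
row [-0.0005, 0.0001, 0.0535, 0.0043] from [ 0.5089 -0.4295  0.2085  1.6201]
[0.03056045 0.03666567]
[0.03053951 0.78067921]
```

View pics/t4.png

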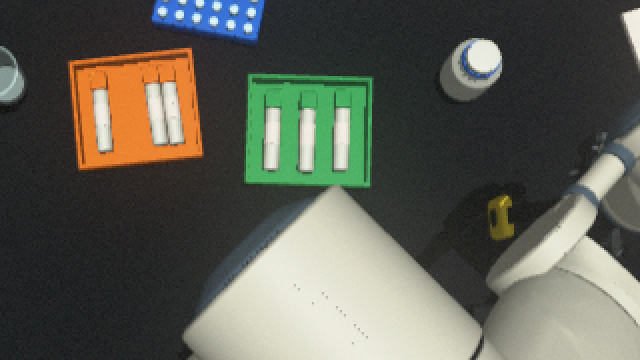

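All six tubes lie flat in the right trays, three orange and three green. Now I'll grip the yellow muff.

```bash
python3 -m handwheel '[[0,0,0.03,0],[0,0,0.053,0],[0,0,0.053,0],[0,0,0.053,0]]'
python3 -m handwheel '[[0,0,0,0],[0,0,0,0],[0,0,0,0],[0,0,0,0],[0,0,0,0]]' 0 70
python3 -m handwheel '[[0,0,-0.03,0],[0,0,-0.07,0],[0,0,-0.12,0],[0,0,-0.17,0],[0,0,-0.21,0],[0,0,-0.24,0],[0,0,-0.24,0],[0,0,-0.24,0],[0,0,-0.24,0]]'
python3 - <<'E'
from h import *
a=-8.4/57.2958
for k in(.075,-.075):
    go(.4505+k*np.cos(a),.3797+k*np.sin(a),.394,np.pi/2+a)
d=snapshot("scene");cv2.imwrite("pics/s1.png",d["pixels"][:,:,::-1])
E
```

```text
time_s: 27.38
tcp_pos: [0.5094, -0.4301, 0.1572]
eef_rot: [3.141, 0.001, 1.617]
force: [0.1, -0.2, 0.2]
grip_width: 0.0602
finger_force: 0.0
time_s: 28.0
tcp_pos: [0.5093, -0.4301, 0.1574]
eef_rot: [3.141, 0.001, 1.616]
force: [-1.7, 0.6, 7.8]
grip_width: 0.0243
finger_force: 69.5
time_s: 29.12
tcp_pos: [0.5088, -0.4294, 0.3948]
eef_rot: [-3.14, -0.002, 1.616]
force: [-0.1, 0.6, -1.9]
grip_width: 0.0242
finger_force: 69.6
row [0.7967, 0.0519, 0.0008, 0.1917] from [ 0.5088 -0.4294  0.3948  1.6158]
row [0.8252, -0.0954, 0.0008, 0.1917] from [ 0.5088 -0.4294  0.3948  1.6158]
```

View pics/s1.png

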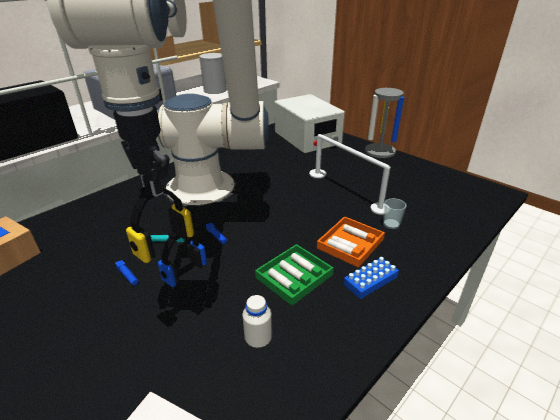

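The yellow muff is gripped and lifted at (160,220). Now I'll carry it to the far half of the bar.

```bash
python3 -m handwheel '[[0.02,0.001,0,0],[0.06,0.004,0,0.01],[0.11,0.007,0,0.03],[0.17,0.011,0,0.05],[0.23,0.015,0,0.07],[0.29,0.019,0,0.08],[0.35,0.023,0,0.1],[0.41,0.027,0,0.11],[0.47,0.031,0,0.13],[0.53,0.035,0,0.15],[0.58,0.038,0,0.17],[0.62,0.04,0,0.192]]'
python3 - <<'E'
from h import *
d=snapshot("top");P=cloud(d);z=P[...,2];m=(z>.165)&(z<.195)&(P[...,1]>.3)&(P[...,1]<.48)&(P[...,0]>.2)&(P[...,0]<.7)
q=P[m];l=np.polyfit(q[:,0],q[:,1],1)
l0=l
for _ in range(4):
    r=q[:,1]-np.polyval(l,q[:,0]);k=(abs(r)<.006)&(q[:,2]>.177);l=np.polyfit(q[k,0],q[k,1],1)
print(len(q),k.sum(),np.arctan(l[0]),np.polyval(l,.4505),np.percentile(q[k,0],[1,99]),np.percentile(q[k,2],[50,95]))
a=-8.4/57.2958;k=.075
go(.4505+k*np.cos(a),.3797+k*np.sin(a),.394,np.pi/2+a)
E
```

```text
time_s: 30.68
tcp_pos: [0.52, 0.1939, 0.3961]
eef_rot: [-3.141, -0.0, 1.425]
force: [-0.2, -0.6, -2.5]
grip_width: 0.0243
finger_force: 69.6
500 355 -0.13192956076333007 0.37832873445382315 [0.35166786 0.52133315] [0.18139299 0.18590937]
row [0.1701, -0.02, 0.0019, 0.0006] from [0.5198 0.1975 0.3959 1.4248]
```

```bash
python3 -m handwheel '[[0.03,-0.003,0,0],[0.07,-0.008,0,0],[0.12,-0.014,0,0],[0.15,-0.018,0,0],[0.171,-0.02,0,0],[0.171,-0.02,0,0],[0.171,-0.02,0,0],[0.171,-0.02,0,0],[0.171,-0.02,0,0]]'
python3 - <<'E'
from h import *
a=-8.2/57.2958;k=.075
go(.4505+k*np.cos(a),.379+k*np.sin(a),.21,np.pi/2+a)
E
```

```text
time_s: 31.85
tcp_pos: [0.5265, 0.3629, 0.3965]
eef_rot: [3.141, -0.0, 1.423]
force: [0.3, 0.9, -2.7]
grip_width: 0.024
finger_force: 69.5
row [0.0051, -0.0026, 0.1865, -0.0047] from [0.5265 0.3629 0.3965 1.423 ]
```

```bash
python3 -m handwheel '[[0.002,0,0.02,0],[0.004,-0.002,0.06,0],[0.005,-0.002,0.1,0],[0.005,-0.002,0.14,0],[0.005,-0.002,0.17,0],[0.005,-0.002,0.185,0],[0.005,-0.002,0.187,0],[0.005,-0.002,0.187,0],[0.005,-0.002,0.187,0]]'
python3 - <<'E'
from h import *
d=snapshot("scene");cv2.imwrite("pics/s2.png",d["pixels"][90:270,260:440,::-1].repeat(3,0).repeat(3,1))
E
```

```text
time_s: 32.98
tcp_pos: [0.5257, 0.369, 0.2105]
eef_rot: [3.14, -0.001, 1.424]
force: [1.0, -0.4, -2.4]
grip_width: 0.0244
finger_force: 69.5
```

View pics/s2.png

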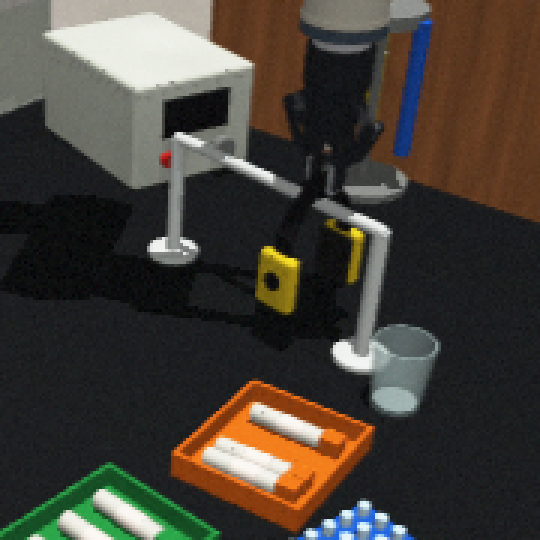

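The muff straddles the bar with one cup each side, at (280,280) and (345,255) in the crop. I'll lower it gently to contact, then release it.

```bash
python3 -m handwheel '[[0,0,0.002,0],[0,0,0.004,0],[0,0,0.006,0],[0,0,0.006,0],[0,0,0.006,0]]'
```

```text
time_s: 33.65
tcp_pos: [0.5252, 0.3688, 0.2049]
eef_rot: [3.14, -0.001, 1.424]
force: [-7.0, -4.5, 20.2]
grip_width: 0.0237
finger_force: 72.4
```

```bash
python3 -m handwheel '[[0,0,-0.001,0],[0,0,-0.001,0],[0,0,-0.001,0],[0,0,-0.001,0]]' 0.05
python3 -m handwheel '[[0,0,-0.02,0],[0,0,-0.06,0],[0,0,-0.12,0],[0,0,-0.15,0],[0,0,-0.15,0],[0,0,-0.15,0]]'
python3 - <<'E'
from h import *
go(.3795,-.328,.35,np.pi/2+.09)
d=snapshot("scene");cv2.imwrite("pics/s3.png",d["pixels"][90:290,160:440,::-1].repeat(2,0).repeat(2,1))
E
```

```text
time_s: 34.15
tcp_pos: [0.5251, 0.3687, 0.2041]
eef_rot: [-3.141, 0.0, 1.424]
force: [-0.5, 0.3, 0.5]
grip_width: 0.0502
finger_force: 0.0
time_s: 34.9
tcp_pos: [0.5249, 0.3686, 0.3533]
eef_rot: [-3.141, 0.001, 1.424]
force: [0.1, 0.7, -0.3]
grip_width: 0.0499
finger_force: 0.0
row [-0.7103, -0.0418, 0.0033, -0.237] from [0.5249 0.3686 0.3533 1.4238]
```

View pics/s3.png

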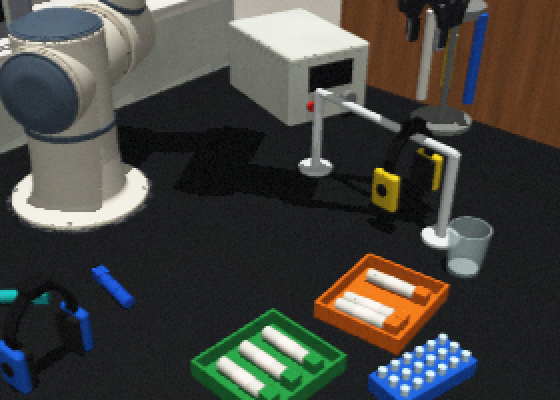

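The yellow muff hangs upright on the bar, crown at (412,128) in the crop. Now the blue one.

```bash
python3 -m handwheel '[[-0.05,-0.003,0,-0.02],[-0.11,-0.006,0,-0.04],[-0.17,-0.01,0,-0.06],[-0.23,-0.013,0,-0.08],[-0.29,-0.017,0,-0.1],[-0.35,-0.02,0,-0.12],[-0.41,-0.024,0,-0.14],[-0.47,-0.028,0,-0.16],[-0.53,-0.031,0,-0.18],[-0.59,-0.035,0,-0.2],[-0.65,-0.038,0,-0.22],[-0.71,-0.042,0,-0.237]]' 0.06
python3 -m handwheel '[[0,0,0.05,0],[0,0,0.1,0],[0,0,0.14,0],[0,0,0.145,0],[0,0,0.145,0],[0,0,0.145,0]]'
python3 - <<'E'
from h import *
go(.3795,-.328,.1555,np.pi/2+.09)
E
```

```text
time_s: 36.45
tcp_pos: [0.3786, -0.3291, 0.3533]
eef_rot: [-3.141, -0.001, 1.661]
force: [0.7, 0.1, -0.1]
grip_width: 0.0599
finger_force: 0.0
time_s: 37.2
tcp_pos: [0.3802, -0.3281, 0.2107]
eef_rot: [3.14, 0.002, 1.661]
force: [1.1, -0.8, -0.3]
grip_width: 0.06
finger_force: 0.0
row [0.0001, -0.0007, 0.0552, 0.0002] from [ 0.3802 -0.3281  0.2107  1.661 ]
```

```bash
python3 -m handwheel '[[0,0,0.03,0],[0,0,0.052,0],[0,0,0.052,0],[0,0,0.052,0]]'
python3 -m handwheel '[[0,0,0,0],[0,0,0,0],[0,0,0,0],[0,0,0,0],[0,0,0,0]]' 0 70
python3 -m handwheel '[[0,0,-0.03,0],[0,0,-0.07,0],[0,0,-0.12,0],[0,0,-0.17,0],[0,0,-0.21,0],[0,0,-0.24,0],[0,0,-0.24,0],[0,0,-0.24,0],[0,0,-0.24,0]]'
python3 - <<'E'
from h import *
a=-8.2/57.2958;k=-.07
go(.4505+k*np.cos(a),.379+k*np.sin(a),.394,np.pi/2+a)
E
```

```text
time_s: 37.7
tcp_pos: [0.3802, -0.328, 0.1586]
eef_rot: [3.14, 0.001, 1.661]
force: [-0.3, -0.2, -0.3]
grip_width: 0.0601
finger_force: 0.0
time_s: 38.33
tcp_pos: [0.3797, -0.3278, 0.1582]
eef_rot: [3.141, 0.001, 1.661]
force: [-3.2, 0.7, 13.8]
grip_width: 0.0245
finger_force: 68.3
time_s: 39.45
tcp_pos: [0.3793, -0.3271, 0.396]
eef_rot: [-3.14, -0.002, 1.661]
force: [-0.2, -0.4, -2.0]
grip_width: 0.024
finger_force: 70.8
row [0.713, 0.0663, 0.002, 0.2331] from [ 0.3793 -0.3271  0.396   1.6608]
```

```bash
python3 -m handwheel '[[0.02,0.012,0,0.01],[0.06,0.03,0,0.02],[0.11,0.05,0,0.04],[0.16,0.07,0,0.06],[0.215,0.085,0,0.08],[0.27,0.095,0,0.1],[0.325,0.1,0,0.12],[0.38,0.105,0,0.14],[0.435,0.105,0,0.16],[0.49,0.1,0,0.18],[0.53,0.095,0,0.2],[0.56,0.09,0,0.233]]'
python3 - <<'E'
from h import *
a=-8.2/57.2958;k=-.07
go(.4505+k*np.cos(a),.379+k*np.sin(a),.394,np.pi/2+a)
E
```

```text
time_s: 40.95
tcp_pos: [0.4181, 0.24, 0.3963]
eef_rot: [-3.14, 0.001, 1.428]
force: [1.2, -0.8, -2.4]
grip_width: 0.0243
finger_force: 70.7
row [0.1423, -0.0577, 0.0023, 0.0005] from [0.4181 0.24   0.3963 1.4282]
```

```bash
python3 -m handwheel '[[0.03,-0.015,0,0],[0.07,-0.03,0,0],[0.11,-0.045,0,0],[0.13,-0.053,0,0],[0.142,-0.058,0,0],[0.142,-0.058,0,0],[0.142,-0.058,0,0],[0.142,-0.058,0,0]]'
python3 - <<'E'
from h import *
a=-8.2/57.2958;k=-.07
go(.4505+k*np.cos(a),.379+k*np.sin(a),.21,np.pi/2+a)
E
```

```text
time_s: 41.95
tcp_pos: [0.3821, 0.3864, 0.3974]
eef_rot: [3.141, -0.0, 1.427]
force: [0.5, -0.2, -3.0]
grip_width: 0.0241
finger_force: 70.7
row [0.0024, -0.0012, 0.1874, -0.0009] from [0.3821 0.3864 0.3974 1.4268]
```

```bash
python3 -m handwheel '[[0.002,-0.001,0.02,0],[0.002,-0.001,0.06,0],[0.002,-0.001,0.1,0],[0.002,-0.001,0.14,0],[0.002,-0.001,0.17,0],[0.002,-0.001,0.185,0],[0.002,-0.001,0.187,0],[0.002,-0.001,0.187,0],[0.002,-0.001,0.187,0]]'
python3 -m handwheel '[[0,0,0.002,0],[0,0,0.004,0],[0,0,0.005,0],[0,0,0.005,0]]'
```

```text
time_s: 43.08
tcp_pos: [0.3815, 0.3896, 0.2113]
eef_rot: [3.14, -0.001, 1.428]
force: [-0.3, 1.0, -2.4]
grip_width: 0.0241
finger_force: 70.7
time_s: 43.58
tcp_pos: [0.3811, 0.3894, 0.2058]
eef_rot: [3.141, -0.0, 1.428]
force: [-1.9, -2.2, 7.7]
grip_width: 0.0245
finger_force: 72.1
```

```bash
python3 -m handwheel '[[0,0,-0.0005,0],[0,0,-0.0005,0],[0,0,-0.0005,0],[0,0,-0.0005,0]]' 0.05
python3 -m handwheel '[[0,0,-0.02,0],[0,0,-0.06,0],[0,0,-0.12,0],[0,0,-0.15,0],[-0.05,0,-0.15,0],[-0.11,0,-0.15,0],[-0.17,0,-0.15,0],[-0.23,0,-0.15,0],[-0.29,0,-0.15,0],[-0.3,0,-0.15,0],[-0.3,0,-0.15,0],[-0.3,0,-0.15,0]]'
python3 - <<'E'
from h import *
d=snapshot("scene");cv2.imwrite("pics/s4.png",d["pixels"][90:290,160:440,::-1].repeat(2,0).repeat(2,1))
d=snapshot("top");cv2.imwrite("pics/t5.png",d["pixels"][:,:,::-1]);P=cloud(d)
q=P[(P[...,2]>.188)&(P[...,2]<.22)&(P[...,1]>.3)&(P[...,1]<.45)&(P[...,0]>.3)&(P[...,0]<.6)]
for s in(q[:,0]<.45,q[:,0]>.45):print(s.sum(),rect(q[s]),q[s][:,2].max())
E
```

```text
time_s: 44.08
tcp_pos: [0.3811, 0.3893, 0.2057]
eef_rot: [-3.142, 0.0, 1.428]
force: [-0.3, -0.3, 0.2]
grip_width: 0.0498
finger_force: 0.0
time_s: 45.58
tcp_pos: [0.3386, 0.0933, 0.3558]
eef_rot: [3.142, -0.0, 1.429]
force: [0.2, 0.3, 0.2]
grip_width: 0.05
finger_force: 0.0
232 [array([379.3, 387.3]), array([55.1, 32.1]), np.float64(82.2)] 0.20691810715741388
224 [array([500.9, 360.5]), array([89.8, 49.6]), np.float64(13.7)] 0.2084001815397343
```

View pics/s4.png

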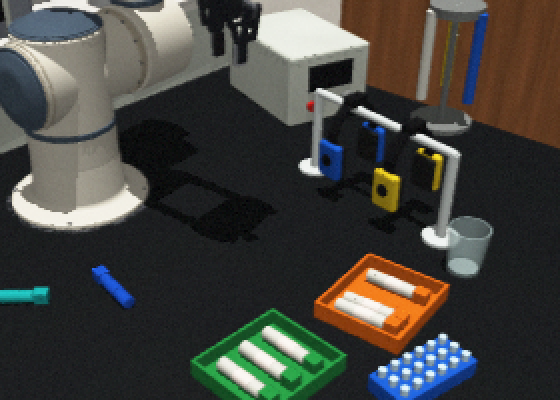

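View pics/t5.png

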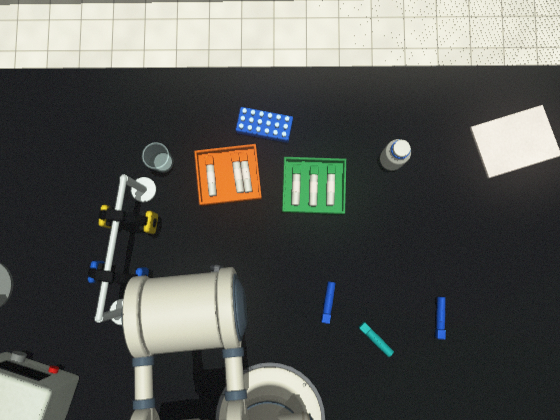

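Both muffs hang level on the bar, at (118,217) and (112,272), and all six tubes lie flat in the right trays. The bystanders haven't moved and the gripper is clear of everything.

```bash
python3 -m handwheel '[[0,0,0,0],[0,0,0,0],[0,0,0,0],[0,0,0,0]]'; python3 -c "
from plant import *
print(close_job())"
```

```text
time_s: 46.18
tcp_pos: [0.3383, 0.0924, 0.3558]
eef_rot: [-3.142, -0.0, 1.428]
force: [-1.2, 0.2, 0.1]
grip_width: 0.0499
finger_force: 0.0
the job is handed in; nothing more can be done
None
```

I handed the job in at about 46 s: the last pictures show both ear defenders hanging on the bar, all six tubes flat in the trays matching their caps, and the bystanders where they were; `close_job` returned no verdict.

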